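# Snap ring onto the turntable spindle

### The arm

A 6-joint arm with a two-finger parallel gripper is mounted at the origin on the work surface. World frame = base frame: x ahead of the robot, y to its left, z up, the work surface at z = 0. Lengths are in mm, angles in rad, forces in N, time in s.
With the tool pointing down it reaches from about 300 to 750 mm from the base axis. Payload 8.5 kg.
Tool frame: the origin (TCP) lies midway between the tips of the shut fingers; the grasp point (between the pads) lies 19 mm behind it; z points along the fingers, y is the line along which they close (so a half turn about z gives the same grasp; the last joint's range is limited). The gripper opens to 88 mm and grips with 3 to 60 N. Pads are 18 mm wide; open, the fingers measure 123 mm over their backs; the gripper's body (75 mm by 187 mm) begins 45 mm behind the grasp point.
Start: joints at [0.893, 0.381, 1.297, -0, 1.464, -0.215], TCP at [245.539, 492.129, 238.748] pointing down, gripper open.
Joint ranges: [-3.11, 3.11], [-0.89, 2.33], [0.22, 2.48], [-1.42, 4.56], [0.17, 2.85], [-2.88, 2.88]. Speed limits (rad/s): [2.39, 2.39, 3.14, 3.14, 3.14, 3.14].

### API

Orientations are given as [roll, pitch, yaw] about the fixed x, y, z axes, in that order (R = Rz(yaw) Ry(pitch) Rx(roll)).
In Python, from station import sensors, snapshot, job gives the robot as it stands.
- The arm moves only by the tool send_rows, never from a script. Its argument "targets" is a list of rows, each a list of 5 numbers: the shift along the tool's x, y, z each as a share of 40 mm, from -1 to 1, then the turn about the tool's z as a share of 0.5 rad, from -1 to 1, then the gripper command: -1 is shut, 1 is fully open, values between are in proportion. In form: [[tx, ty, tz, turn, grip], ...]. A call has 1 to 5 rows; each row shifts and turns the commanded pose from where the row before left it, along the tool's axes as they then stand; what a row does not reach is not made up. A row lasts 1/10 s, in which the tool goes at most 50 mm and 8.59 degrees, less where a joint would pass 70% of its speed; a pose out of reach is approached as far as the arm can. A call with a number of a shift or a turn outside -1 to 1 is refused whole. A call with a gripper value outside its range is refused whole. The fingers move at their own pace and stop on an object; the grip force is fixed at half the most. Time passes only in rows, so rows that do not move let the fingers close. It gives the time, the measured TCP pose, the force, the opening and the grip force at its end, in the units of the state.
- sensors.get_obs(): the state, without advancing time (a new reading comes with each control period).
- snapshot(name): name is "side" or "top" or "wrist"; returns a dict with "color" (420x560x3 uint8, red, green, blue), "fx", "fy", "cx", "cy" (pixels), "dist_coeffs" ([k1, k2, p1, p2, k3] as OpenCV has them; the pictures are not rectified), "eye" and "rotation" of the camera in the world. Camera axes: x right, y up, looking along -z (the intrinsics and any distortion apply to the point x, -y, -z); pixel columns grow to the right and rows downward; lengths in mm; the calibration is good to about 2 mm. A picture is of the moment at which its call begins. There is no depth.
- job.sign_off(): hands the job in; it is judged then, once.
The state is a dict: "clock": time; "joints": joint angles; "joint_vel": joint speeds; "tau": joint torques, N m; "tool_pos": TCP position; "tool_rot": TCP orientation; "wrist_force": force on the tool from outside, world axes, zero at the start; "wrist_torque": the same for the moment, N m; "grip_width": opening from 0.0 (shut) to 1.0 (fully open); "finger_force": force on a finger pad.
Only numpy, scipy, OpenCV 4.12 (cv2) and the standard library are available. Lean on these libraries where they do the work, as an engineer would, in place of code of your own. Each camera call takes 0.05 s, during which the arm holds its last target. There are 200 camera calls.

### The job

Pick up the circlip pliers, which already carry the snap ring on their tips, squeeze the handles so that the ring spreads, and slide it down over the upright spindle of the upturned modelling turntable to the groove just above the bearing. Finish while holding the pliers: keep the ring spread, level and centred at the groove, carried by your grip and not leaning hard on the spindle or bearing, so that I can check it before it is let snap in. Leave the other things on the table where they stand.

Things in the scene. Friction and masses are not known exactly. Their poses are not given: they have to be found in the camera images.
- pliers: Circlip pliers, red grips, dark steel levers, about 0.15 kg, lying flat across the pastel box, grips and nose overhanging. Origin: centre of the pivot, 5 mm above the box top. x along the centre line to the nose and ring, y to the left, z up; the bent tips at x = 74 mm point down and hold the snap ring, which cannot come off. The lowest parts are the pins and ring, 21 mm below the origin.
- grip_mid (a point): Midway between the two red grips, on the centre line 80 mm behind the pivot, at their mid-height; axes as the pliers'. Squeeze here from above, closing along y. Grips: x = -62 to -134 mm in the pliers' frame, each 10 mm thick, 14 mm high. Outer width at rest 61 mm here (55 mm at the front end, 76 mm at the rear); squeezed to the stop they are parallel, 36 mm outside.
- ring_centre (a point): Centre of the fully spread ring's hole, mid-thickness; fixed to the pliers, 92.4 mm ahead of the pivot on the centre line, 18 mm below it. The spindle's axis must pass here. Dark steel ring, level, 2.6 mm thick, 4.2 mm broad, its gap and lugs towards the pivot. Hole 32.6 mm across relaxed, 35 mm (the spindle's size) at about 0.065 rad of squeeze, 38.9 mm at the stop.
- lever_left (a joint): How far the pliers are squeezed (rad): 0 at rest (ring relaxed), 0.15 at the stop screw (ring fully spread); the right lever moves equally. At grip_mid a side takes 2 N at first, 12 N at the stop: a grip of 20 to 30 N holds it there; if eased, it reopens. As the grips swing in between the fingers the pliers creep about 3.5 mm towards the nose; once lifted, the ring end sags about 3.5 mm.
- turntable: Upturned head of a modelling turntable, fixed: an aluminium disc 244 mm across lying face down, ribs and hub 20 to 30 mm high on it, then a ball bearing 72 mm across whose flat top is 47 mm above the table, and out of its middle the bright steel spindle, 35 mm across. Origin: centre of the underside on the table; z up along the spindle.
- groove (a point): Middle of the snap-ring groove, on the spindle's axis 49 mm above the table. The groove is 4 mm wide and 32 mm across, its lower side is level with the bearing's top.
- spindle_tip (a point): Centre of the spindle's flat upper end, 86 mm above the table; its last 10 mm taper from 35 to 27 mm across as a lead-in.
- pastel_box: Closed wooden pastel box on which the pliers lie, fixed, 64 (x) by 150 (y) by 36 mm high; origin: centre of its underside.
- foot: Bystander: grey-green cast-iron foot of the turntable, 164 mm across, 78 mm high, standing; origin: centre of its underside.
- cup: Bystander: pink plastic cup, 64 mm across, 75 mm high; origin: centre of its underside.
- pot: Bystander: white enamel pot, 116 mm across, 95 mm high; origin: centre of its underside.
- bottle: Bystander: clear bottle with a black cap, 64 mm across, 180 mm high; origin: centre of its underside.
- grease_tin: Bystander: flat blue tin, 68 mm across, 36 mm high; origin: centre of its underside.
- screwdriver: Bystander: screwdriver with yellow handle, 200 mm long, lying; origin near its middle.
- eraser: Bystander: white eraser, 45 by 24 by 14 mm; origin: centre of its underside.
- charcoal_tray: Bystander: open cardboard tray of charcoal sticks, 130 by 75 by 22 mm; origin: centre of its underside.

How it is judged (in metres and radians):
On the way, in this order (a step that is already met when the one before it is completed fails the run):
1. the pliers are held clear above the box (z of ring_centre in the frame of spindle_tip above 0 m and height (world z) of pliers above 0.08 m and contact force between pliers and the fingers above 2 N), for 0.2 s.
2. the spread ring is threaded over the spindle's end (horizontal distance between ring_centre and spindle_tip below 0.006 m and z of ring_centre in the frame of spindle_tip below -0.006 m and value of joint lever_left above 0.065 rad), for 0.1 s.
At the end, for the whole second after the job is handed in: Ring round the spindle at the groove: centre within 4.5 mm of the axis and 3 mm of the groove's mid-height, pliers level within 0.12 rad, still squeezed over 0.10 rad so the ring is wider than the spindle, held by the fingers (over 4 N), still, leaning on the turntable with under 12 N (horizontal distance between ring_centre and groove below 0.0045 m and z of ring_centre in the frame of groove between -0.003 and 0.003 m and angle between the z axis of pliers and the z axis of groove, either way round below 0.12 rad and value of joint lever_left above 0.1 rad and contact force between pliers and the fingers above 4 N and contact force between pliers and turntable below 12 N and linear speed of pliers below 0.02 m/s); the arm keeps its last pose, push and grip.
It fails at once if a bystander is moved more than 3 cm (distance of any of foot, cup, pot, bottle, grease_tin, screwdriver, eraser, charcoal_tray from where it was at the start of the episode above 0.03 m).
It also fails if it takes over 38 s, if anything falls off the work surface, if the arm or the gripper's body presses on something with over 40 N, if the wrist force passes 120 N, or if a joint passes its speed limit or range.

## Working session

There is one attempt and no reset: what is moved stays moved. The work goes in short steps, Python scripts to look and compute and a tool call to move; the robot and the scene stay as the last step left them, time stands still between calls to the robot, and variables do not carry over. Pictures are saved under pics/ and viewed, at most 10 in all, crops included, and the job is handed in when it is done.

Besides the shell and the picture viewer there is one more tool, called after "Emit:" by a JSON object that holds its "api" and its "payload". send_rows: Moves the arm, as the interface text tells. Shift numbers are shares of 40 mm and turn numbers shares of 0.5 rad, none past 1 either way. Its arguments: {"type":"object","properties":{"targets":{"type":"array"}},"required":["targets"]}

```bash
mkdir -p pics; cat > h.py <<'E'
import numpy as np, cv2
from station import sensors, snapshot, job
def grab(n,f=None):
    s=snapshot(n)
    if f: cv2.imwrite('pics/'+f,cv2.cvtColor(s['color'],cv2.COLOR_RGB2BGR))
    return s
def ray(s,px):
    K=np.array([[s['fx'],0,s['cx']],[0,s['fy'],s['cy']],[0,0,1.]])
    p=cv2.undistortPoints(np.array(px,float).reshape(-1,1,2),K,np.array(s['dist_coeffs'],float)).reshape(-1,2)
    d=np.c_[p[:,0],-p[:,1],-np.ones(len(p))]@np.array(s['rotation']).T
    return np.array(s['eye']),d
def plane(s,px,z):
    e,d=ray(s,px); return e+d*((z-e[2])/d[:,2])[:,None]
def proj(s,P):
    K=np.array([[s['fx'],0,s['cx']],[0,s['fy'],s['cy']],[0,0,1.]])
    c=(np.atleast_2d(P)-s['eye'])@np.array(s['rotation'])
    c=c*[1,-1,-1]
    return cv2.projectPoints(c.reshape(-1,1,3),np.zeros(3),np.zeros(3),K,np.array(s['dist_coeffs'],float))[0].reshape(-1,2)
E
python3 - <<'E'
from h import *
a=grab('top','top0.png');b=grab('side','side0.png');c=grab('wrist')
for s in(a,b,c):print(s['eye'],s['fx'],s['dist_coeffs'],np.round(s['rotation'],3).tolist())
o=sensors.get_obs();print(o)
E
```

```text
[ 386.46420306  -56.87428602 1249.68644531] 505.37160016674375 [-0.01924935  0.          0.          0.          0.        ] [0.145, 0.006, -1.583]
[  440.87384251 -1130.60574933   996.28218759] 523.4812677460247 [-0.0770894  0.         0.         0.         0.       ] [0.856, -0.013, -0.078]
[178.78532442 524.29582236 384.14810157] 320.3722567472012 [-0.06402064  0.          0.          0.          0.        ] [-0.289, 0.002, 1.109]
{'clock': 0.15, 'joints': array([ 8.92665195e-01,  3.81053605e-01,  1.29800221e+00,  2.61308816e-05,
        1.46356036e+00, -2.15305323e-01]), 'joint_vel': array([-0.00173364, -0.0015712 , -0.00178304,  0.00158769, -0.00078257,
        0.00108927]), 'tau': array([ 2.51246500e-03, -4.38078117e+01, -2.24612868e+01,  7.12857465e-02,
        3.43357050e-02, -1.23641175e-04]), 'tool_pos': array([245.44100009, 491.98748961, 238.30143761]), 'tool_rot': array([-3.14059832e+00, -2.44048734e-04,  2.67876391e+00]), 'wrist_force': array([0.87437128, 0.51304032, 0.11903003]), 'wrist_torque': array([0.00158814, 0.00043584, 0.01139704]), 'finger_force': 0.0, 'grip_width': 1.0039056781740219}
```

View pics/top0.png

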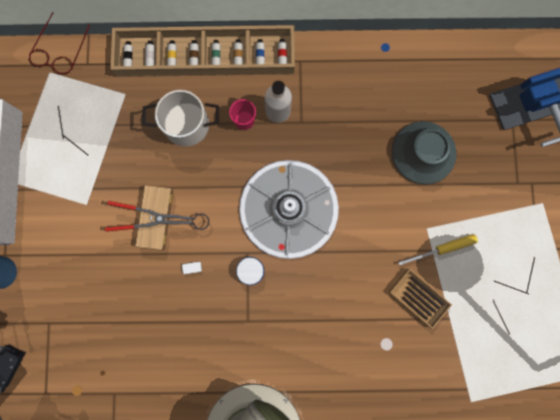

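View pics/side0.png

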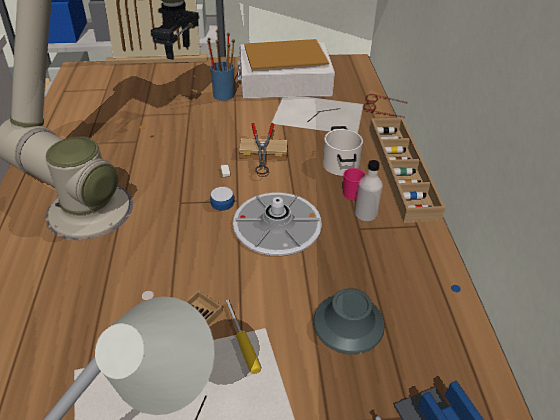

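The top view shows the pliers' pivot near (160,218), red grips at x 105–145, ring near (200,221) and spindle near (290,205). The side view shows the same things at (262,150) and (277,205). The rotation is a rotation vector.

```bash
sed -i "s/np.array(s\['rotation'\])/cv2.Rodrigues(np.array(s['rotation'],float))[0]/" h.py
python3 - <<'E'
from h import *
from scipy.spatial.transform import Rotation as R
a=grab('top');b=grab('side');w=grab('wrist')
o=sensors.get_obs();T=R.from_euler('xyz',o['tool_rot']).as_matrix()
Rw=cv2.Rodrigues(np.array(w['rotation'],float))[0]
print('cam in tool',T.T@(np.array(w['eye'])-o['tool_pos']),(T.T@Rw).round(3).tolist())
def comp(m,off=(0,0),mn=15):
    n,l,st,c=cv2.connectedComponentsWithStats(m.astype(np.uint8))
    return [(st[i].tolist(),(c[i]+off).round(2).tolist()) for i in range(1,n) if st[i,4]>=mn]
h=cv2.cvtColor(a['color'],cv2.COLOR_RGB2HSV).astype(int)
red=((h[...,0]<8)|(h[...,0]>172))&(h[...,1]>170)&(h[...,2]>100)
for st,c in comp(red[190:240,95:160],(95,190)): print('red',st,c,plane(a,c,41)[0].round(1))
# ring: dark pixels
for x0,x1,y0,y1 in [(188,215,208,235)]:
    sub=a['color'][y0:y1,x0:x1].astype(int).max(2); 
    for st,c in comp(sub<95,(x0,y0)): print('dark',st,c,plane(a,c,23)[0].round(1))
# disc rim: bright ellipse on table
gr=cv2.cvtColor(a['color'],cv2.COLOR_RGB2HSV).astype(int)
m=((gr[150:265,230:350,1]<40)&(gr[150:265,230:350,2]>110)).astype(np.uint8)
cs,_=cv2.findContours(m,cv2.RETR_EXTERNAL,cv2.CHAIN_APPROX_NONE);c=max(cs,key=cv2.contourArea)
hull=cv2.convexHull(c).reshape(-1,2)+[230,150]
P=plane(a,hull,8);print('disc',cv2.minEnclosingCircle(P[:,:2].astype(np.float32)),cv2.fitEllipse(P[:,:2].astype(np.float32)))
A=cv2.resize(cv2.cvtColor(a['color'],cv2.COLOR_RGB2BGR)[170:250,95:325],None,fx=3.4,fy=3.4,interpolation=cv2.INTER_CUBIC)
B=cv2.resize(cv2.cvtColor(b['color'],cv2.COLOR_RGB2BGR)[115:255,210:340],None,fx=2.1,fy=2.1,interpolation=cv2.INTER_CUBIC)
can=np.zeros((272+294,782,3),np.uint8);can[:272]=A[:,:782];can[272:,:273]=B
cv2.imwrite('pics/z1.png',can)
E
```

```text
cam in tool [  74.11498175   -0.9966026  -145.85047547] [[-0.008, 0.973, 0.23], [0.99, -0.025, 0.142], [0.144, 0.229, -0.963]]
red [13, 11, 27, 9, 96] [121.15, 204.94] [472.2 435.8  41. ]
red [10, 35, 29, 6, 107] [118.73, 227.64] [416.  441.1  41. ]
disc ((458.8347473144531, 23.05990982055664), 122.91661071777344) ((458.86749267578125, 22.88088035583496), (242.63587951660156, 245.04226684570312), 155.86627197265625)
```

View pics/z1.png

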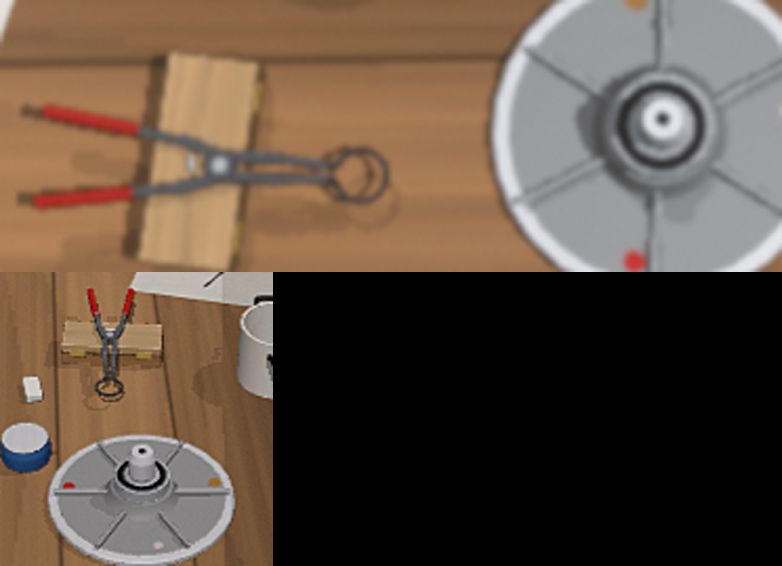

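```bash
python3 - <<'E'
from h import *
a=grab('top');b=grab('side')
px=lambda u,v:(95+(u+.5)/3.4-.5,170+(v+.5)/3.4-.5)
piv=plane(a,[px(220,164)],45)[0];ring=plane(a,[px(360,175)],23)[0];tip=plane(a,[px(662,120)],86)[0]
gr=np.array([444.1,438.4,41])
print('piv',piv,'ring',ring,'tip',tip)
h=cv2.cvtColor(a['color'],cv2.COLOR_RGB2HSV).astype(int)
red=(((h[...,0]<8)|(h[...,0]>172))&(h[...,1]>150)&(h[...,2]>80)).astype(np.uint8)
ax=[]
for y0,y1 in((195,216),(216,236)):
    ys,xs=np.nonzero(red[y0:y1,95:160]);P=plane(a,np.c_[xs+95,ys+y0],44)[:,:2]
    v=cv2.fitLine(P.astype(np.float32),cv2.DIST_HUBER,0,.1,.01).ravel();d=v[:2]*np.sign(-v[1]);ax.append((d,v[2:]));print(d,v[2:],P[:,1].min(),P[:,1].max())
d=ax[0][0]+ax[1][0];d/=np.linalg.norm(d);print('bis yaw',np.arctan2(d[1],d[0]),'piv-ring yaw',np.arctan2(*(ring-piv)[[1,0]]),np.linalg.norm((ring-piv)[:2]),'grip->ring',np.arctan2(ring[1]-438.4,ring[0]-444.1))
bp=lambda u,v:(210+(u+.5)/2.1-.5,115+(v-272+.5)/2.1-.5)
print('side piv',plane(b,[bp(110,336)],45),'ring',plane(b,[bp(110,389)],23),'tip',plane(b,[bp(142,452)],86))
E
```

```text
piv [438.54369586 336.54731034  45.        ] ring [430.07863949 239.0170716   23.        ] tip [462.41519377  14.8595696   86.        ]
[-0.20320883 -0.9791354 ] [472.2911  435.07367] 398.9962973811748 471.22765176812425
[ 0.08788624 -0.9961305 ] [416.00357 439.1632 ] 403.36832968753845 475.1552413042335
bis yaw -1.6291134 piv-ring yaw -1.657373532343077 97.89690826365171 grip->ring -1.641004518937568
side piv [[467.65639004 223.89749631  45.        ]] ring [[461.81680546 123.0668936   23.        ]] tip [[494.26589916 -90.93064008  86.        ]]
```

```bash
sed -i "s/cv2.Rodrigues(np.array(s\['rotation'\],float))\[0\]/Rot.from_euler('xyz',s['rotation']).as_matrix()/; 1a from scipy.spatial.transform import Rotation as Rot" h.py
python3 - <<'E'
from h import *
a=grab('top');b=grab('side');w=grab('wrist')
o=sensors.get_obs();T=Rot.from_euler('xyz',o['tool_rot']).as_matrix()
print('cam in tool',T.T@(np.array(w['eye'])-o['tool_pos']),(T.T@Rot.from_euler('xyz',w['rotation']).as_matrix()).round(3).tolist(),w['cx'],w['cy'],w['fx'],w['fy'])
px=lambda u,v:(95+(u+.5)/3.4-.5,170+(v+.5)/3.4-.5)
piv=plane(a,[px(220,164)],45)[0];ring=plane(a,[px(360,175)],23)[0];tip=plane(a,[px(662,120)],86)[0]
print('piv',piv,'ring',ring,'tip',tip)
h=cv2.cvtColor(a['color'],cv2.COLOR_RGB2HSV).astype(int)
red=(((h[...,0]<8)|(h[...,0]>172))&(h[...,1]>150)&(h[...,2]>80)).astype(np.uint8)
ds=[];X=[]
for y0,y1 in((195,216),(216,236)):
    ys,xs=np.nonzero(red[y0:y1,95:160]);P=plane(a,np.c_[xs+95,ys+y0],44)[:,:2]
    v=cv2.fitLine(P.astype(np.float32),cv2.DIST_HUBER,0,.1,.01).ravel();d=v[:2]*np.sign(-v[1]);ds.append(d);X.append(v[2:]);print(d,v[2:],P[:,1].min(),P[:,1].max())
d=ds[0]+ds[1];m=(X[0]+X[1])/2
print('bis yaw',np.arctan2(d[1],d[0]),'piv-ring yaw',np.arctan2(*(ring-piv)[[1,0]]),np.linalg.norm((ring-piv)[:2]),'grip->ring',np.arctan2(*(ring[:2]-m)[::-1]),m)
m=((h[150:265,230:350,1]<40)&(h[150:265,230:350,2]>110)).astype(np.uint8)
cs,_=cv2.findContours(m,cv2.RETR_EXTERNAL,cv2.CHAIN_APPROX_NONE);c=max(cs,key=cv2.contourArea)
P=plane(a,cv2.convexHull(c).reshape(-1,2)+[230,150],8);print('disc',cv2.fitEllipse(P[:,:2].astype(np.float32)))
bp=lambda u,v:(210+(u+.5)/2.1-.5,115+(v-272+.5)/2.1-.5)
print('side piv',plane(b,[bp(110,336)],45),'ring',plane(b,[bp(110,389)],23),'tip',plane(b,[bp(142,452)],86))
E
```

```text
cam in tool [  74.09127377   -0.99667484 -145.87039248] [[0.002, 0.959, 0.285], [1.0, -0.002, 0.0], [0.001, 0.285, -0.959]] 281.667744341014 208.65711688861398 320.3722567472012 320.3722567472012
piv [505.90893139 219.07360487  45.        ] ring [498.94879615 123.3434423   23.        ] tip [528.22716429 -91.78293176  86.        ]
[-0.2067134  -0.97840154] [538.76434 312.81628] 278.690383040575 346.9483828455512
[ 0.09066484 -0.99588144] [483.8312  315.85553] 282.1416151625517 349.57932484961117
bis yaw -1.629509 piv-ring yaw -1.643374391483568 95.98285007260355 grip->ring -1.635363423786085 [511.2978 314.3359]
disc ((529.6738891601562, -91.97113037109375), (244.96690368652344, 245.0692596435547), 132.8153839111328)
side piv [[504.28344823 219.55056813  45.        ]] ring [[498.76989253 118.93718425  23.        ]] tip [[528.35075286 -93.14884093  86.        ]]
```

Emit:
{"api": "send_rows", "payload": {"targets": [[0, 0, 0, 0.29, 1], [0, 0, 0, 0.29, 1], [0, 0, 0, 0.29, 1], [0, 0, 0, 0.29, 1], [0, 0, 0, 0.29, 1]]}}

```text
clock: 1.05
tool_pos: [245.5, 492.1, 238.7]
tool_rot: [-3.142, 0.0, 1.948]
wrist_force: [-0.1, -0.7, -0.1]
grip_width: 0.998
finger_force: 0.0
```

Emit:
{"api": "send_rows", "payload": {"targets": [[0, 0, 0, 0.29, 1], [0, 0, 0, 0.29, 1], [0, 0, 0, 0.29, 1], [0, 0, 0, 0.026, 1], [0, 0, 0, 0, 1]]}}

```text
clock: 1.55
tool_pos: [245.5, 492.1, 238.8]
tool_rot: [3.142, -0.0, 1.509]
wrist_force: [-0.9, -0.4, 0.1]
grip_width: 1.002
finger_force: 0.0
```

Emit:
{"api": "send_rows", "payload": {"targets": [[-0.44, 0.69, 0.3, 0, 1], [-0.44, 0.69, 0.3, 0, 1], [-0.44, 0.69, 0.3, 0, 1], [-0.44, 0.69, 0.3, 0, 1], [-0.44, 0.69, 0.3, 0, 1]]}}

```text
clock: 2.05
tool_pos: [378.5, 394.5, 178.4]
tool_rot: [3.141, -0.0, 1.509]
wrist_force: [0.4, 0.3, -0.3]
grip_width: 0.998
finger_force: 0.0
```

Emit:
{"api": "send_rows", "payload": {"targets": [[-0.44, 0.69, 0.3, 0, 1], [-0.44, 0.69, 0.3, 0, 1], [-0.44, 0.69, 0.3, 0, 1], [-0.44, 0.69, 0.3, 0, 1], [-0.44, 0.69, 0.3, 0, 1]]}}

```text
clock: 2.55
tool_pos: [510.6, 297.7, 118.3]
tool_rot: [3.141, -0.0, 1.509]
wrist_force: [-0.1, 0.7, -0.3]
grip_width: 0.998
finger_force: 0.0
```

```bash
python3 - <<'E'
from h import *
w=grab('wrist','w1.png');o=sensors.get_obs();print(o['tool_pos'],o['tool_rot'])
h=cv2.cvtColor(w['color'],cv2.COLOR_RGB2HSV).astype(int)
red=(((h[...,0]<8)|(h[...,0]>172))&(h[...,1]>150)&(h[...,2]>70)).astype(np.uint8)
n,l,st,c=cv2.connectedComponentsWithStats(red)
for i in range(1,n):
    if st[i,4]<300: continue
    ys,xs=np.nonzero(l==i);P=plane(w,np.c_[xs,ys],44)[:,:2]
    v=cv2.fitLine(P.astype(np.float32),cv2.DIST_HUBER,0,.1,.01).ravel();d=v[:2]*np.sign(-v[1])
    print(st[i].tolist(),d,v[2:],P.min(0),P.max(0))
E
```

```text
[513.62665765 294.648382   116.23549934] [-3.14121054e+00  1.64290687e-03  1.50600109e+00]
[227, 147, 30, 97, 1346] [ 0.07859944 -0.9969063 ] [482.22583 316.6411 ] [475.12254462 279.9863868 ] [490.02448205 350.70812837]
[304, 147, 31, 97, 1381] [-0.20247635 -0.97928715] [537.3136  313.36685] [525.25658172 276.88838991] [548.28892421 346.97530019]
```

View pics/w1.png

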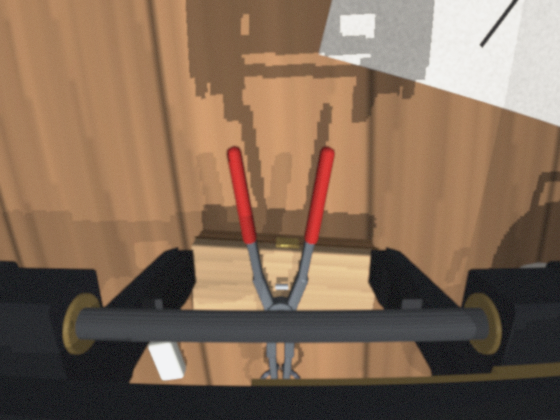

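Emit:
{"api": "send_rows", "payload": {"targets": [[-0.02, 0, 0, 0, 1], [0, 0, 0.6, 0, 1], [0, 0, 0.6, 0, 1], [0, 0, 0.6, 0, 1], [0, 0, 0.3, 0, 1]]}}

```text
clock: 3.1
tool_pos: [508.1, 298.4, 33.6]
tool_rot: [-3.14, 0.001, 1.509]
wrist_force: [-0.0, 0.1, -0.7]
grip_width: 0.999
finger_force: 0.0
```

Emit:
{"api": "send_rows", "payload": {"targets": [[0, 0, 0.32, 0, 1], [0, 0, 0, 0, 1], [0, 0, 0, 0, 1]]}}

```text
clock: 3.4
tool_pos: [509.7, 298.1, 22.6]
tool_rot: [3.141, -0.0, 1.506]
wrist_force: [-0.3, 1.1, 0.4]
grip_width: 1.002
finger_force: 0.0
```

Emit:
{"api": "send_rows", "payload": {"targets": [[0, 0, 0, 0, 0.2], [0, 0, 0, 0, -0.2], [0, 0, 0, 0, -1], [0, 0, 0, 0, -1], [0, 0, 0, 0, -1]]}}

```text
clock: 3.9
tool_pos: [509.6, 297.8, 22.2]
tool_rot: [3.141, -0.0, 1.506]
wrist_force: [-0.4, 0.5, 1.6]
grip_width: 0.569
finger_force: 7.2
```

Emit:
{"api": "send_rows", "payload": {"targets": [[0, 0, 0, 0, -1], [0, 0, 0, 0, -1], [0, 0, 0, 0, -1], [0, 0, 0, 0, -1], [0, 0, 0, 0, -1]]}}

```text
clock: 4.4
tool_pos: [509.6, 297.8, 22.1]
tool_rot: [3.141, -0.0, 1.506]
wrist_force: [-0.9, 1.2, 3.4]
grip_width: 0.379
finger_force: 30.0
```

Emit:
{"api": "send_rows", "payload": {"targets": [[0, 0, -0.2, 0, -1], [0, 0, -0.4, 0, -1], [0, 0, -0.5, 0, -1], [0, 0, -0.5, 0, -1], [0, 0, -0.5, 0, -1]]}}

```text
clock: 4.9
tool_pos: [509.1, 297.6, 106.7]
tool_rot: [-3.141, 0.0, 1.506]
wrist_force: [-0.3, 0.4, -1.7]
grip_width: 0.383
finger_force: 30.0
```

Emit:
{"api": "send_rows", "payload": {"targets": [[0, 0, 0, 0, -1], [0, 0, 0, 0, -1], [0, 0, 0, 0, -1], [0, 0, 0, 0, -1], [0, 0, 0, 0, -1]]}}

```text
clock: 5.4
tool_pos: [509.2, 297.7, 105.2]
tool_rot: [-3.14, 0.001, 1.506]
wrist_force: [0.2, -0.3, -1.8]
grip_width: 0.377
finger_force: 30.0
```

```bash
python3 - <<'E'
from h import *
a=grab('top');b=grab('side');print(sensors.get_obs()['tool_pos'])
A=cv2.resize(cv2.cvtColor(a['color'],cv2.COLOR_RGB2BGR)[180:260,100:240],None,fx=5,fy=5,interpolation=cv2.INTER_CUBIC)
B=cv2.resize(cv2.cvtColor(b['color'],cv2.COLOR_RGB2BGR)[110:150+15,210:350],None,fx=3,fy=3,interpolation=cv2.INTER_CUBIC)
can=np.zeros((570,700,3),np.uint8);can[:400]=A;can[400:565,:420]=B
cv2.imwrite('pics/z2.png',can)
E
```

```text
[509.36302034 297.73259071 105.50681833]
```

View pics/z2.png

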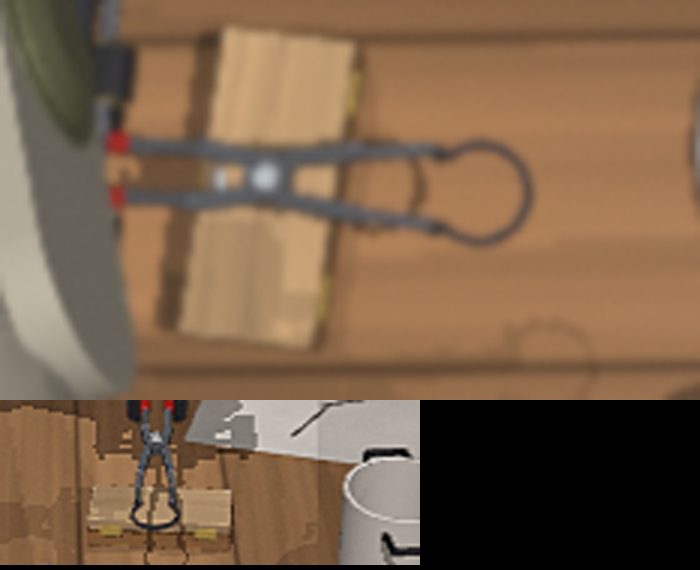

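The lifted ring is round and wide. In the top picture its centre is at about (195.6, 217.8). In the side picture it spans about columns 254–270, with its lowest edge at row 153.

```bash
cat >> h.py <<'E'
def circ(c,r):
    t=np.linspace(0,2*np.pi,72);return np.c_[c[0]+r*np.cos(t),c[1]+r*np.sin(t),np.full(72,c[2])]
E
python3 - <<'E'
from h import *
a=grab('top');b=grab('side');t=sensors.get_obs()['tool_pos'];print(t)
for z in(100,103,106):
    c=plane(a,[(195.6,217.8)],z)[0];q=proj(b,circ(c,23.6));qa=proj(a,circ(c,23.6))
    print(z,c.round(1),(c-t)[:2].round(1),'side crop',((q.min(0)-[210,110])*3).round(0),((q.max(0)-[210,110])*3+[0,400]).round(0),'top crop',((qa.min(0)-[100,180])*5).round(0),((qa.max(0)-[100,180])*5).round(0))
# spindle in both views
for P in ([529,-92,86],):
  for s in(a,b): print('tip proj',proj(s,P))
for s,nm,(x0,x1,y0,y1) in((a,'top',(270,310,185,225)),(b,'side',(258,298,185,235))):
    g=cv2.cvtColor(s['color'],cv2.COLOR_RGB2GRAY)[y0:y1,x0:x1]
    n,l,st,c=cv2.connectedComponentsWithStats((g>170).astype(np.uint8))
    for i in range(1,n):
        if st[i,4]>20: print(nm,st[i].tolist(),c[i]+[x0,y0])
A=[cv2.resize(cv2.cvtColor(s['color'],cv2.COLOR_RGB2BGR)[y0:y1,x0:x1],None,fx=8,fy=8,interpolation=cv2.INTER_CUBIC) for s,(x0,x1,y0,y1) in((a,(265,315,180,230)),(b,(253,303,185,235)))]
cv2.imwrite('pics/z3.png',np.hstack(A))
E
```

```text
[509.4261798  297.74876723 105.74260881]
100 [499.6 123.4 100. ] [  -9.8 -174.4] side crop [132. 102.] [180. 531.] top crop [426. 138.] [530. 241.]
103 [499.3 122.9 103. ] [ -10.1 -174.8] side crop [132. 100.] [180. 528.] top crop [426. 138.] [530. 241.]
106 [499.  122.4 106. ] [ -10.4 -175.3] side crop [132.  98.] [180. 526.] top crop [426. 137.] [530. 241.]
tip proj [[289.44091256 204.60912935]]
tip proj [[277.56941894 200.15663209]]
top [14, 14, 14, 12, 125] [290.592 204.616]
side [2, 8, 35, 4, 66] [277.33333333 194.13636364]
side [15, 12, 10, 11, 72] [277.33333333 202.06944444]
```

View pics/z3.png

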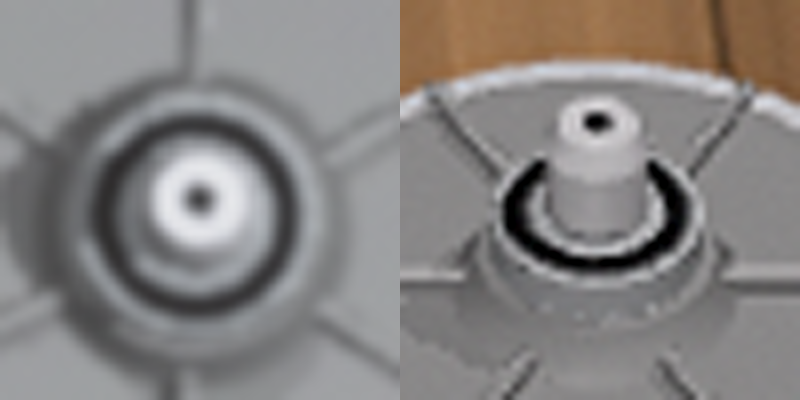

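The spindle's centre hole sits at (289.4, 204.4) in the top view and (277.2, 199.7) in the side view, which puts the axis at about (529, -91.5). I'll carry the ring above it.

Emit:
{"api": "send_rows", "payload": {"targets": [[-0.25, 0.05, 0, 0, -1], [-0.5, 0.1, 0, 0, -1], [-0.6, 0.12, 0, 0, -1], [-0.6, 0.12, 0, 0, -1], [-0.6, 0.12, 0, 0, -1]]}}

```text
clock: 6.1
tool_pos: [523.3, 193.1, 106.0]
tool_rot: [3.141, 0.0, 1.506]
wrist_force: [-0.1, 0.5, -2.0]
grip_width: 0.377
finger_force: 30.0
```

Emit:
{"api": "send_rows", "payload": {"targets": [[-0.6, 0.12, 0, 0, -1], [-0.6, 0.12, 0, 0, -1], [-0.6, 0.12, 0, 0, -1], [-0.5, 0.1, 0, 0, -1], [-0.3, 0.06, 0, 0, -1]]}}

```text
clock: 6.6
tool_pos: [537.3, 87.6, 106.0]
tool_rot: [3.142, 0.0, 1.504]
wrist_force: [0.2, 0.1, -1.2]
grip_width: 0.376
finger_force: 30.0
```

Emit:
{"api": "send_rows", "payload": {"targets": [[-0.15, 0.06, 0, 0, -1], [0, 0, 0, 0, -1], [0, 0, 0, 0, -1], [0, 0, 0, 0, -1], [0, 0, 0, 0, -1]]}}

```text
clock: 7.1
tool_pos: [539.0, 84.0, 105.9]
tool_rot: [-3.141, -0.0, 1.507]
wrist_force: [0.4, 0.3, -1.5]
grip_width: 0.379
finger_force: 30.0
```

```bash
python3 - <<'E'
from h import *
a=grab('top');b=grab('side');print(sensors.get_obs()['tool_pos'])
A=[cv2.resize(cv2.cvtColor(s['color'],cv2.COLOR_RGB2BGR)[y0:y0+50,x0:x0+50],None,fx=8,fy=8,interpolation=cv2.INTER_CUBIC) for s,(x0,y0) in((a,(265,180)),(b,(253,170)))]
cv2.imwrite('pics/z4.png',np.hstack(A))
for s,o in((a,(265,180)),(b,(253,170))):
  for P,r in(((529,-91.5,103),23.6),((529,-91.5,86),13.5)):
    q=(proj(s,circ(P,r))-o+.5)*8;print(q.min(0).round(),q.max(0).round())
E
```

```text
[539.13806141  83.80761296 105.95211741]
[117. 112.] [282. 276.]
[151. 155.] [244. 247.]
[129. 159.] [273. 253.]
[160. 218.] [241. 271.]
```

View pics/z4.png

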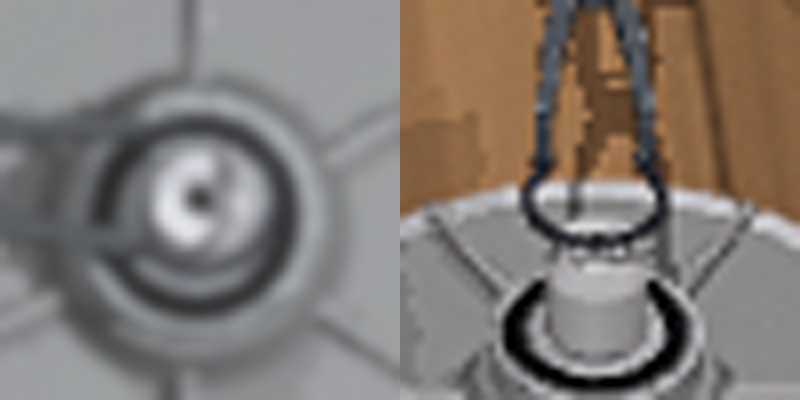

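The ring frames the spindle tip in the top view. In the side view it spans columns 122–267 with its lower edge at row 249, within about 1 mm of where it should be. I'll lower it slowly and watch the forces.

Emit:
{"api": "send_rows", "payload": {"targets": [[0, 0.01, 0.15, 0, -1], [0, 0, 0.15, 0, -1], [0, 0, 0.15, 0, -1], [0, 0, 0.1, 0, -1], [0, 0, 0, 0, -1]]}}

```text
clock: 7.7
tool_pos: [539.3, 83.3, 83.2]
tool_rot: [-3.14, -0.0, 1.506]
wrist_force: [-0.3, -0.2, -2.4]
grip_width: 0.378
finger_force: 30.0
```

Emit:
{"api": "send_rows", "payload": {"targets": [[0, 0, 0.05, 0, -1], [0, 0, 0.05, 0, -1], [0, 0, 0.05, 0, -1], [0, 0, 0, 0, -1], [0, 0, 0, 0, -1]]}}

```text
clock: 8.2
tool_pos: [539.6, 83.4, 78.0]
tool_rot: [3.142, -0.0, 1.506]
wrist_force: [-1.3, 0.4, -1.3]
grip_width: 0.38
finger_force: 30.0
```

```bash
python3 - <<'E'
from h import *
o=sensors.get_obs();print(o['tool_pos'],o['tool_rot'],o['wrist_force'],o['wrist_torque'])
E
```

```text
[539.63897253  83.37906692  77.98104315] [ 3.14151388e+00 -1.01629951e-05  1.50577601e+00] [-1.25741949  0.36388638 -1.30617298] [ 0.06113634  0.11593115 -0.00863758]
```

Emit:
{"api": "send_rows", "payload": {"targets": [[0, 0, 0.06, 0, -1], [0, 0, 0.06, 0, -1], [0, 0, 0.06, 0, -1], [0, 0, 0.06, 0, -1], [0, 0, 0, 0, -1]]}}

```text
clock: 8.7
tool_pos: [539.4, 83.4, 67.9]
tool_rot: [-3.141, -0.0, 1.506]
wrist_force: [-0.3, -0.2, -0.6]
grip_width: 0.377
finger_force: 30.0
```

Emit:
{"api": "send_rows", "payload": {"targets": [[0, 0, 0.06, 0, -1], [0, 0, 0.06, 0, -1], [0, 0, 0.06, 0, -1], [0, 0, 0, 0, -1], [0, 0, 0, 0, -1]]}}

```text
clock: 9.2
tool_pos: [539.6, 83.4, 61.1]
tool_rot: [-3.141, -0.0, 1.506]
wrist_force: [0.4, -1.5, -1.7]
grip_width: 0.378
finger_force: 30.0
```

```bash
python3 - <<'E'
from h import *
a=grab('top');b=grab('side');o=sensors.get_obs();print(o['tool_pos'],o['wrist_force'],o['wrist_torque'])
A=[cv2.resize(cv2.cvtColor(s['color'],cv2.COLOR_RGB2BGR)[y0:y0+50,x0:x0+50],None,fx=8,fy=8,interpolation=cv2.INTER_CUBIC) for s,(x0,y0) in((a,(265,180)),(b,(253,185)))]
cv2.imwrite('pics/z5.png',np.hstack(A))
z=o['tool_pos'][2]-3
for s,o in((a,(265,180)),(b,(253,185))):
  for P,r in(((529,-91.5,z),23.6),((529,-91.5,86),13.5),((529,-91.5,47),36)):
    q=(proj(s,circ(P,r))-o+.5)*8;print(q.min(0).round(),q.max(0).round())
E
```

```text
[539.66534039  83.37589942  61.23399975] [-0.10718785 -0.79186341 -1.89769732] [-0.00252562  0.06351359 -0.01076497]
[116. 134.] [275. 292.]
[151. 155.] [244. 247.]
[74. 98.] [314. 337.]
[129. 140.] [270. 234.]
[160.  98.] [241. 151.]
[ 92. 141.] [306. 285.]
```

View pics/z5.png

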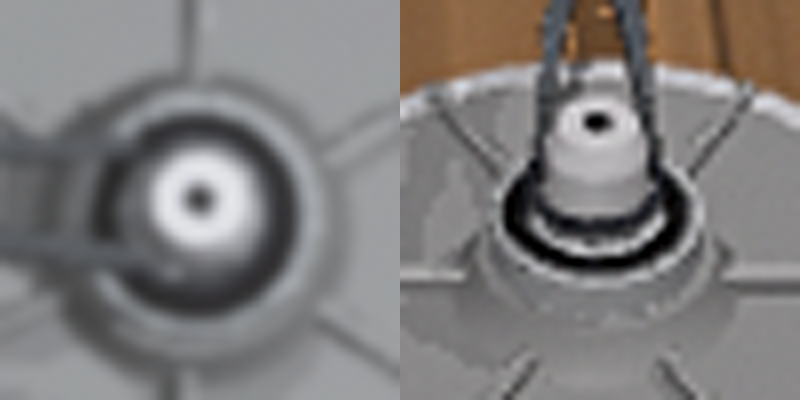

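The ring is round the spindle, with its lower edge at about (597, 230) in the side half of the crop and the spindle tip clear inside it. I'll go down gently until it touches the bearing.

Emit:
{"api": "send_rows", "payload": {"targets": [[0, 0, 0.05, 0, -1], [0, 0, 0.05, 0, -1], [0, 0, 0.025, 0, -1], [0, 0, 0, 0, -1], [0, 0, 0, 0, -1]]}}

```text
clock: 9.8
tool_pos: [539.6, 83.3, 56.1]
tool_rot: [3.142, 0.0, 1.506]
wrist_force: [0.3, 0.2, -1.5]
grip_width: 0.378
finger_force: 30.0
```

Emit:
{"api": "send_rows", "payload": {"targets": [[0, 0, 0.025, 0, -1], [0, 0, 0, 0, -1], [0, 0, 0, 0, -1]]}}

```text
clock: 10.1
tool_pos: [539.6, 83.4, 55.2]
tool_rot: [3.142, -0.0, 1.506]
wrist_force: [-1.2, 0.2, -0.7]
grip_width: 0.376
finger_force: 30.0
```

Emit:
{"api": "send_rows", "payload": {"targets": [[0, 0, 0.025, 0, -1], [0, 0, 0, 0, -1], [0, 0, 0, 0, -1]]}}

```text
clock: 10.4
tool_pos: [539.6, 83.4, 54.1]
tool_rot: [-3.141, 0.0, 1.506]
wrist_force: [0.4, 0.4, -1.3]
grip_width: 0.381
finger_force: 30.0
```

```bash
python3 - <<'E'
from h import *
o=sensors.get_obs();print(o['tool_pos'],o['wrist_force'],o['wrist_torque'])
E
```

```text
[539.58394136  83.35668844  54.09882725] [ 0.43491     0.39392281 -1.28596837] [0.0715593  0.02443771 0.01024731]
```

Emit:
{"api": "send_rows", "payload": {"targets": [[0, 0, 0.025, 0, -1], [0, 0, 0, 0, -1], [0, 0, 0, 0, -1]]}}

```text
clock: 10.7
tool_pos: [539.6, 83.4, 53.1]
tool_rot: [-3.141, -0.0, 1.506]
wrist_force: [0.4, 0.1, -0.7]
grip_width: 0.384
finger_force: 30.0
```

```bash
python3 - <<'E'
from h import *
o=sensors.get_obs();print(o['tool_pos'],o['wrist_force'],o['wrist_torque'])
E
```

```text
[539.58385651  83.37819924  53.09905479] [ 0.35332418  0.10860165 -0.71619667] [ 0.0937803   0.02837494 -0.00464064]
```

Emit:
{"api": "send_rows", "payload": {"targets": [[0, 0, 0.025, 0, -1], [0, 0, 0, 0, -1], [0, 0, 0, 0, -1]]}}

```text
clock: 11.0
tool_pos: [539.6, 83.4, 52.1]
tool_rot: [-3.141, -0.0, 1.506]
wrist_force: [-0.2, -0.9, -1.7]
grip_width: 0.38
finger_force: 30.0
```

```bash
python3 - <<'E'
from h import *
o=sensors.get_obs();print(o['tool_pos'],o['wrist_force'],o['wrist_torque'])
E
```

```text
[539.57506895  83.39407696  52.09623772] [-0.19665207 -0.92967161 -1.66126309] [-0.00366678  0.03535907  0.06319992]
```

Emit:
{"api": "send_rows", "payload": {"targets": [[0, 0, 0.025, 0, -1], [0, 0, 0, 0, -1], [0, 0, 0, 0, -1]]}}

```text
clock: 11.3
tool_pos: [539.6, 83.4, 51.1]
tool_rot: [-3.141, 0.0, 1.506]
wrist_force: [0.2, 0.1, -1.3]
grip_width: 0.38
finger_force: 30.0
```

```bash
python3 - <<'E'
from h import *
a=grab('top');b=grab('side');o=sensors.get_obs();print(o['tool_pos'],o['wrist_force'],o['wrist_torque'])
A=[cv2.resize(cv2.cvtColor(s['color'],cv2.COLOR_RGB2BGR)[y0:y0+n,x0:x0+n],None,fx=400/n,fy=400/n,interpolation=cv2.INTER_CUBIC) for s,(x0,y0,n) in((a,(265,180,50)),(b,(257,195,40)))]
cv2.imwrite('pics/z6.png',np.hstack(A))
for z in(47,49,51,53):
  for r in(19.5,23.6):
    q=(proj(b,circ((528.2,-91,z),r))-(257,195)+.5)*10;print(z,r,q.min(0).round(),q.max(0).round())
E
```

```text
[539.62342283  83.36955904  51.16500836] [ 0.73498391 -0.45702798 -1.18681285] [ 0.06202388  0.11002452 -0.00602855]
47 19.5 [134. 115.] [278. 212.]
47 23.6 [118. 105.] [294. 223.]
49 19.5 [134. 110.] [278. 207.]
49 23.6 [118. 100.] [294. 217.]
51 19.5 [134. 104.] [279. 201.]
51 23.6 [118.  94.] [294. 212.]
53 19.5 [134.  99.] [279. 196.]
53 23.6 [118.  89.] [294. 206.]
```

View pics/z6.png

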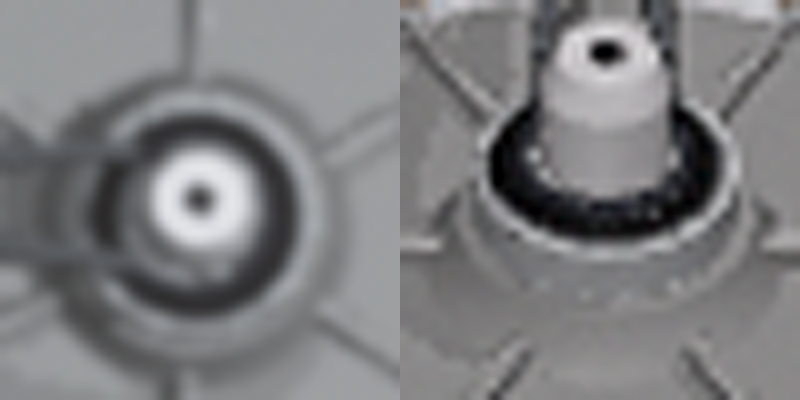

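Emit:
{"api": "send_rows", "payload": {"targets": [[0, 0, 0.025, 0, -1], [0, 0, 0, 0, -1], [0, 0, 0, 0, -1]]}}

```text
clock: 11.7
tool_pos: [539.6, 83.4, 50.1]
tool_rot: [-3.142, 0.0, 1.506]
wrist_force: [-0.1, 0.8, -1.4]
grip_width: 0.38
finger_force: 30.0
```

```bash
cat > t.py <<'E'
from h import *
b=grab('side');o=sensors.get_obs();print(o['tool_pos'],o['wrist_force'],o['wrist_torque'])
g=cv2.cvtColor(b['color'],cv2.COLOR_RGB2GRAY);print(g[208:224,274:281].mean(1).round().astype(int))
E
python3 t.py
```

```text
[539.60394838  83.36017401  50.1452044 ] [ 0.1738758  -0.20062959 -2.42546171] [0.00151091 0.10005506 0.00492742]
[143 146 147 147 149 151 113  64  32  15  34 117 159 124 124 125]
```

Emit:
{"api": "send_rows", "payload": {"targets": [[0, 0, 0.025, 0, -1], [0, 0, 0, 0, -1], [0, 0, 0, 0, -1]]}}

```text
clock: 12.05
tool_pos: [539.6, 83.4, 49.1]
tool_rot: [-3.142, 0.0, 1.506]
wrist_force: [0.2, 0.3, -1.5]
grip_width: 0.378
finger_force: 30.0
```

```bash
python3 t.py
```

```text
[539.62921534  83.36412505  49.15701767] [-0.21206278 -0.35742768 -2.06732223] [ 0.01604818  0.0251497  -0.02641917]
[144 146 146 147 149 150 114  68  36  13  34 118 159 124 124 125]
```

```bash
cat > t2.py <<'E'
from h import *
F=[];G=[]
for i in range(10):
    b=grab('side');o=sensors.get_obs();F.append(np.r_[o['wrist_force'],o['wrist_torque']]);G.append(cv2.cvtColor(b['color'],cv2.COLOR_RGB2GRAY)[208:224,274:281].mean(1))
print(o['clock'],o['tool_pos'],np.mean(F,0).round(3),(np.std(F,0)/3).round(3));print(np.mean(G,0).round(1)[4:12])
E
python3 t2.py
```

```text
12.6 [539.60056651  83.34692682  49.14433511] [ 0.01  -0.099 -0.997 -0.013  0.065  0.01 ] [0.134 0.167 0.215 0.009 0.005 0.009]
[148.8 150.3 114.2  68.3  35.1  14.3  34.1 117.5]
```

Emit:
{"api": "send_rows", "payload": {"targets": [[0, 0, -0.05, 0, -1], [0, 0, 0, 0, -1], [0, 0, 0, 0, -1]]}}

```text
clock: 12.9
tool_pos: [539.6, 83.4, 51.2]
tool_rot: [3.141, 0.0, 1.506]
wrist_force: [0.3, 0.6, -1.0]
grip_width: 0.381
finger_force: 30.0
```

```bash
python3 t2.py
```

```text
13.4 [539.60236793  83.35971133  51.15965714] [-9.000e-03 -2.500e-02 -1.506e+00  3.500e-02  5.700e-02 -1.000e-03] [0.173 0.108 0.174 0.01  0.014 0.009]
[149.  151.5 110.7  45.2  35.6  19.1  34.  117.4]
```

Emit:
{"api": "send_rows", "payload": {"targets": [[0, 0, -0.05, 0, -1], [0, 0, 0, 0, -1], [0, 0, 0, 0, -1]]}}

```text
clock: 13.7
tool_pos: [539.6, 83.4, 53.2]
tool_rot: [3.141, -0.0, 1.506]
wrist_force: [-1.4, 0.1, -1.6]
grip_width: 0.377
finger_force: 30.0
```

```bash
python3 t2.py
```

```text
14.2 [539.62211086  83.3654169   53.13069581] [ 0.072  0.041 -1.471  0.029  0.067  0.005] [0.165 0.129 0.13  0.01  0.01  0.008]
[149.9 152.4  95.7  34.9  72.6  24.4  31.5 117.4]
```

Emit:
{"api": "send_rows", "payload": {"targets": [[0, 0, 0.07, 0, -1], [0, 0, 0, 0, -1], [0, 0, 0, 0, -1], [0, 0, 0, 0, -1], [0, 0, 0, 0, -1]]}}

```text
clock: 14.7
tool_pos: [539.6, 83.4, 50.4]
tool_rot: [3.142, 0.0, 1.506]
wrist_force: [-0.3, 0.2, -1.7]
grip_width: 0.378
finger_force: 30.0
```

```bash
python3 t2.py
```

```text
15.2 [539.59315762  83.37289056  50.36091359] [ 0.032 -0.019 -1.245  0.029  0.069 -0.005] [0.19  0.117 0.167 0.009 0.011 0.007]
[148.7 150.9 113.9  55.9  33.5  15.1  33.9 117.7]
```

```bash
python3 -c "
from station import job;print(job.sign_off())"
```

```text
the job is handed in; nothing more can be done
None
```

The job is handed in, verdict not shown: the gripper holds the pliers at 30 N with the ring spread round the spindle, an estimated 1–2 mm above groove mid-height (3 mm allowed), no measurable load on the turntable.

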